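# Load the desiccator sample tray by cap colour

## Robot

A 6-joint arm with a two-finger parallel gripper is mounted at the origin on the work surface. World frame = base frame: x ahead of the robot, y to its left, z up, the work surface at z = 0. Lengths are in m, angles in rad, forces in N, time in s.
With the tool pointing down it reaches from about 0.325 to 1 m from the base axis. Payload 5.1 kg.
Tool frame: the origin (TCP) lies at the very end of the fingers, on their centre line; the grasp point (between the pads) lies 19 mm behind it; z points along the fingers, y is the direction in which the jaws open and shut (so a half turn about z gives the same grasp; the last joint's range is limited). The gripper opens to 85 mm and grips with 20 to 120 N. Pads are 22 mm wide; open, the fingers measure 114 mm over their backs; the gripper's body (76 mm by 85 mm) begins 54 mm behind the grasp point. The pads swing forward as they close: fully open they stand 13 mm farther back than shut.
Start: joints at [1.108, 0.124, 1.65, -0, 1.367, -0.083], TCP at [0.241, 0.604, 0.231] pointing down, gripper open.
Joint ranges: [-2.61, 2.61], [-1.02, 2.33], [0.03, 2.71], [-1.35, 4.49], [0.32, 2.68], [-2.91, 2.91]. Speed limits (rad/s): [2.57, 2.57, 3.14, 3.14, 3.14, 3.14].

## Interface

Orientations are given as a unit quaternion [x, y, z, w].
In Python, from station import telemetry, viewer, order, silhouettes, landmark_of gives the robot as it stands. The module is installed in compiled form; this text tells all that it offers.
- The arm moves only by the tool jog_arm, never from a script. Its argument "increments" is a list that holds one entry, the list of rows, each a list of 7 numbers: the shift along the world's x, y, z each as a share of 15 cm, from -1 to 1, then the turn, a rotation vector about the world's x, y, z each as a share of 45 degrees, from -1 to 1, then the gripper's target within -1 to 1 (fully open at 1, half-way at 0, shut at -1). In form: [[[dx, dy, dz, wx, wy, wz, fingers], ...]]. A call has 1 to 10 rows; each row is the pose to reach, as a shift and turn from the pose measured when the call began; what a row does not reach only later rows make up. A row lasts 1/12 s, in which the tool goes at most 41.7 mm and 7.16 degrees, less where a joint would pass 70% of its speed; a pose out of reach is approached as far as the arm can. A call with a number of a shift or a turn outside -1 to 1 is refused whole. A call with a gripper value outside its range is refused whole. The fingers move at their own pace and stop on an object; "force" is the grip in N (left out, the last holds). Time passes only in rows, so rows that repeat a pose let the fingers close. It gives the time, the measured TCP pose, the force and the opening at its end, in the units of the state.
- telemetry.get_state(): the state, without advancing time (a new reading comes with each control period).
- viewer.camera(name): name is "scene" or "side" or "wrist"; returns the picture (400x640x3 uint8, red, green, blue); there is no depth.
- viewer.camera_info(name): a dict with "fx", "fy", "cx", "cy" (pixels), "xyz" and "orientation" of the camera in the world; the wrist camera has in their place "T_tool_cam" (4x4, takes a point from camera to tool coordinates, whose origin is the TCP and whose axes are the flange's). Camera axes: x right, y down, z forward; pixel columns grow to the right and rows downward; lengths in m; the calibration is good to about 2 mm. The wrist camera is an equidistant fisheye: a pixel r from the principal point sees the ray r / f radians off the axis. A picture is of the moment at which its call begins: read the wrist's pose just before it. camera_info takes no time and is no camera call.
- order.finish_job(): hands the job in, once; it reports no verdict.
Trained networks look in the newest picture that a camera, given by its name, has taken for a name from the list of things; names that differ only in an ending like _2 or _b are one class to them, and where a whole thing is asked for, a point or a joint stands for the part that bears it (a point fixed in the world has none). Each returns a list of dicts, best first, with "conf" (0 to 1); they miss things now and then, are a little off and sometimes report something else, mostly with a low value. They report only what shows in the picture. A call takes as long as a camera call.
- silhouettes(camera, target): "region" (400x640 bool, what is visible of it).
- landmark_of(camera, target): "xyz" ([x, y, z] in m, in world coordinates, good to about 4 mm: a listed point, or the origin of a listed thing).
The state is a dict: "time_s": time; "joint_pos": joint angles; "dq": joint speeds; "effort": joint torques, N m; "position": TCP position; "eef_rot": TCP orientation; "ft_force": force on the tool from outside, world axes, zero at the start; "ft_torque": the same for the moment, N m; "gripper_width": opening from 0.0 (shut) to 1.0 (fully open).
Only numpy, scipy, OpenCV 4.12 (cv2) and the standard library are available. Lean on these libraries where they do the work, as an engineer would, in place of code of your own. Each camera call takes 0.05 s, during which the arm holds its last target.

## Task

Gather the four fresh sample vials, the ones with plain red, yellow, green and blue caps, into the grey sample tray, standing each one upright in the pocket whose pad has the colour of its cap. Leave the two spent vials, whose caps have a white disc on top, standing where they are. Set every vial down gently and do not drop or tip any of them over.

Things in the scene. Friction and masses are not known exactly. Their poses are not given: they have to be found in the camera images.
- vial_red: sample vial to be loaded: clear glass, white paper label, plain red screw cap whose top is red all over. 62 mm tall; glass 27 mm in diameter, the cap 30 mm in diameter from 46 to 62 mm height (grip it by the cap). Loose, about 40 g, stands upright on the bench. Origin: centre of its underside, z up along its axis; its yaw means nothing.
- vial_yellow: sample vial to be loaded: clear glass, white paper label, plain yellow screw cap whose top is yellow all over. 62 mm tall; glass 27 mm in diameter, the cap 30 mm in diameter from 46 to 62 mm height (grip it by the cap). Loose, about 40 g, stands upright on the bench. Origin: centre of its underside, z up along its axis; its yaw means nothing.
- vial_green: sample vial to be loaded: clear glass, white paper label, plain green screw cap whose top is green all over. 62 mm tall; glass 27 mm in diameter, the cap 30 mm in diameter from 46 to 62 mm height (grip it by the cap). Loose, about 40 g, stands upright on the bench. Origin: centre of its underside, z up along its axis; its yaw means nothing.
- vial_blue: sample vial to be loaded: clear glass, white paper label, plain blue screw cap whose top is blue all over. 62 mm tall; glass 27 mm in diameter, the cap 30 mm in diameter from 46 to 62 mm height (grip it by the cap). Loose, about 40 g, stands upright on the bench. Origin: centre of its underside, z up along its axis; its yaw means nothing.
- spent_red: look-alike that does not belong in the tray: same vial, same sizes and same red cap as vial_red, but with a white disc 19 mm across in the middle of the cap's top (a spent sample). Loose, stands upright on the bench. Origin: centre of its underside, z up.
- spent_blue: look-alike that does not belong in the tray: same vial, same sizes and same blue cap as vial_blue, but with a white disc 19 mm across in the middle of the cap's top (a spent sample). Loose, stands upright on the bench. Origin: centre of its underside, z up.
- pad_red: red pad, 44 x 44 x 4 mm, fixed on the floor of one pocket of the tray. Origin: centre of its underside, 10 mm above the bench, z up; x, y along the tray's sides; the vial stands on its top. Tray: fixed grey block, 160 x 160 mm, 30 mm high; four pockets 48 mm square, 20 mm deep, in two rows of two, 72 mm between centres. Which colour lies in which pocket varies.
- pad_yellow: yellow pad, 44 x 44 x 4 mm, fixed on the floor of one pocket of the tray. Origin: centre of its underside, 10 mm above the bench, z up; x, y along the tray's sides; the vial stands on its top. Tray: fixed grey block, 160 x 160 mm, 30 mm high; four pockets 48 mm square, 20 mm deep, in two rows of two, 72 mm between centres. Which colour lies in which pocket varies.
- pad_green: green pad, 44 x 44 x 4 mm, fixed on the floor of one pocket of the tray. Origin: centre of its underside, 10 mm above the bench, z up; x, y along the tray's sides; the vial stands on its top. Tray: fixed grey block, 160 x 160 mm, 30 mm high; four pockets 48 mm square, 20 mm deep, in two rows of two, 72 mm between centres. Which colour lies in which pocket varies.
- pad_blue: blue pad, 44 x 44 x 4 mm, fixed on the floor of one pocket of the tray. Origin: centre of its underside, 10 mm above the bench, z up; x, y along the tray's sides; the vial stands on its top. Tray: fixed grey block, 160 x 160 mm, 30 mm high; four pockets 48 mm square, 20 mm deep, in two rows of two, 72 mm between centres. Which colour lies in which pocket varies.

How it is judged:
At the end, for the whole second after the job is handed in: Each plain-capped vial stands upright (within 0.1 rad) on the pad of its own colour (axis within 15 mm of the pad's centre, down on the pad within 4 mm), released and at rest; both spent vials stand upright within 20 mm of where they started (horizontal distance between vial_red and pad_red below 0.0155 m and z of vial_red in the frame of pad_red between 0 and 0.008 m and angle between each of vial_red, vial_yellow, vial_green, vial_blue, spent_red, spent_blue's own z axis and vertical below 0.1 rad and linear speed of each of vial_red, vial_yellow, vial_green, vial_blue, spent_red, spent_blue below 0.02 m/s and horizontal distance between vial_yellow and pad_yellow below 0.0155 m and z of vial_yellow in the frame of pad_yellow between 0 and 0.008 m and horizontal distance between vial_green and pad_green below 0.0155 m and z of vial_green in the frame of pad_green between 0 and 0.008 m and horizontal distance between vial_blue and pad_blue below 0.0155 m and z of vial_blue in the frame of pad_blue between 0 and 0.008 m and distance of each of spent_red, spent_blue from where it was at the start of the episode below 0.02 m); the robot touches nothing.
It fails at once if a spent vial is shifted by more than 20 mm (distance of any of spent_red, spent_blue from where it was at the start of the episode above 0.02 m).
It fails at once if a vial is tipped over (leans more than 50 degrees) (angle between any of vial_red, vial_yellow, vial_green, vial_blue, spent_red, spent_blue's own z axis and vertical above 0.87 rad).
It fails at once if a sample vial is dropped or thrown: it moves faster than 0.7 m/s (a fall of 25 mm) while the fingers do not touch it ((linear speed of vial_red above 0.7 m/s and contact force between the fingers and vial_red below 0.01 N) or (linear speed of vial_yellow above 0.7 m/s and contact force between the fingers and vial_yellow below 0.01 N) or (linear speed of vial_green above 0.7 m/s and contact force between the fingers and vial_green below 0.01 N) or (linear speed of vial_blue above 0.7 m/s and contact force between the fingers and vial_blue below 0.01 N)).
It also fails if it takes over 104 s, if anything falls off the work surface, if the arm or the gripper's body presses on something with over 40 N, if the wrist force passes 120 N, or if a joint passes its speed limit or range.

## Working session

There is one attempt and no reset: what is moved stays moved. The work goes in short steps, Python scripts to look and compute and a tool call to move; the robot and the scene stay as the last step left them, time stands still between calls to the robot, and variables do not carry over. Pictures are saved under pics/ and viewed, and the job is handed in when it is done.

Besides the shell and the picture viewer there is one more tool, called after ">>>" as name([rows], argument=value, ...), one row to a line, values as JSON. jog_arm: Moves the arm, as the interface text tells. Its arguments: {"type":"object","properties":{"increments":{"type":"array"},"force":{"type":"number"}},"required":["increments"]}

```bash
mkdir -p pics; python3 - <<'E'
from station import telemetry, viewer
import cv2
s=telemetry.get_state();print(s)
for n in ["scene","side","wrist"]:
    im=viewer.camera(n);cv2.imwrite(f"pics/{n}0.png",im[:,:,::-1]);print(n,viewer.camera_info(n))
E
```

```text
{'time_s': 0.0, 'joint_pos': array([ 1.10842326e+00,  1.24491277e-01,  1.65166463e+00, -6.03947477e-06,
        1.36751462e+00, -8.25819057e-02]), 'dq': array([ 0.00044804, -0.001315  , -0.0006625 , -0.00182812,  0.00043051,
        0.00034518]), 'effort': array([-2.02789190e-03, -4.23637927e+01, -3.65442717e+01, -2.47731596e-04,
        7.00408942e-03, -1.30503591e-05]), 'position': array([0.24071631, 0.60312655, 0.23006751]), 'eef_rot': array([ 1.88755648e-01,  9.82023536e-01, -1.00140679e-03, -2.76750122e-04]), 'ft_force': array([ 0.20569252,  0.67091321, -0.61659451]), 'ft_torque': array([-0.01174002, -0.03834177,  0.07767503]), 'gripper_width': 0.9981122231656592}
scene {'fx': 479.7980943150032, 'fy': 479.7980943150032, 'cx': 320.5617083831368, 'cy': 202.01968835024516, 'xyz': array([ 1.33745293, -0.20692049,  0.68208736]), 'orientation': array([ 0.71928265,  0.53119345, -0.27496667, -0.35335438])}
side {'fx': 439.3769251225621, 'fy': 439.3769251225621, 'cx': 315.81725062949766, 'cy': 208.26674406059826, 'xyz': array([ 0.20150357, -0.50843951,  0.56311341]), 'orientation': array([ 0.86588666, -0.26148473,  0.12229249, -0.4085469 ])}
wrist {'fx': 309.70691628693146, 'fy': 309.70691628693146, 'cx': 322.1806610655365, 'cy': 192.40819004082493, 'T_tool_cam': array([[ 2.58851522e-05, -9.51173146e-01, -3.08657815e-01,
         8.06304257e-02],
       [ 9.99999809e-01,  2.15116427e-04, -5.79048423e-04,
        -4.11910364e-04],
       [ 6.17172676e-04, -3.08657741e-01,  9.51172970e-01,
        -1.42463396e-01],
       [ 0.00000000e+00,  0.00000000e+00,  0.00000000e+00,
         1.00000000e+00]])}
```

View pics/scene0.png

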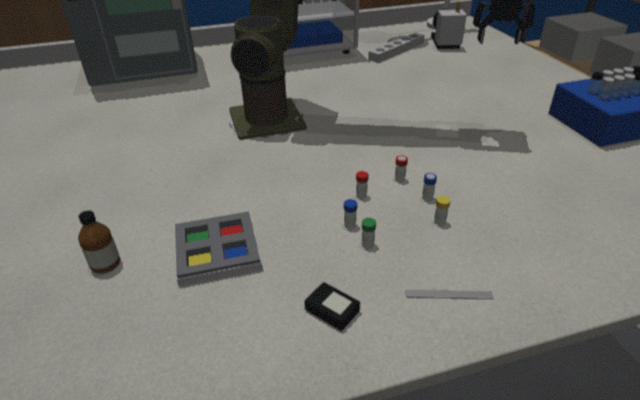

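View pics/side0.png

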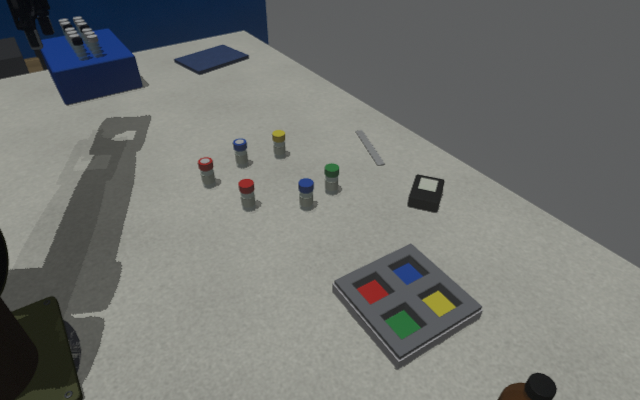

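View pics/wrist0.png

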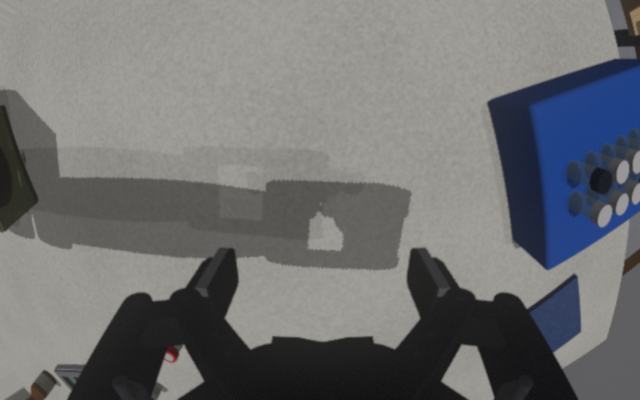

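```bash
python3 - <<'E'
from station import telemetry, viewer, landmark_of
import cv2
for c in ["scene","side"]:
    for n in "vial_red vial_yellow vial_green vial_blue spent_red spent_blue pad_red pad_yellow pad_green pad_blue".split():
        print(c,n,[(d['xyz'].round(3) if hasattr(d['xyz'],'round') else d['xyz'],round(float(d['conf']),2)) for d in landmark_of(c,n)][:3])
E
```

```text
scene vial_red [([0.4694, 0.1372, -0.0014], 0.56)]
scene vial_yellow [([0.6125, 0.2718, 0.004], 0.89)]
scene vial_green [([0.6338, 0.0942, -0.0004], 0.55)]
scene vial_blue [([0.5623, 0.0747, -0.0007], 0.54)]
scene spent_red [([0.4302, 0.2543, 0.0016], 0.68)]
scene spent_blue [([0.5277, 0.2845, -0.002], 0.79)]
scene pad_red [([0.5235, -0.1824, 0.0071], 0.62)]
scene pad_yellow [([0.5925, -0.2501, 0.0112], 0.77)]
scene pad_green [([0.5224, -0.2475, 0.0061], 0.46)]
scene pad_blue [([0.5226, -0.2486, 0.0085], 0.73), ([0.6006, -0.1876, 0.0082], 0.68)]
side vial_red [([0.4705, 0.1376, 0.002], 0.83)]
side vial_yellow [([0.6123, 0.2701, 0.0018], 0.65)]
side vial_green [([0.6346, 0.0898, 0.0012], 0.68)]
side vial_blue [([0.5638, 0.0741, -0.0014], 0.85)]
side spent_red [([0.4356, 0.2593, 0.0014], 0.65)]
side spent_blue [([0.5204, 0.2826, -0.0036], 0.74)]
side pad_red [([0.5245, -0.1832, 0.008], 0.56)]
side pad_yellow [([0.5959, -0.2565, 0.009], 0.88)]
side pad_green [([0.521, -0.2547, 0.0128], 0.62)]
side pad_blue [([0.5944, -0.1797, 0.0079], 0.8)]
```

Scene view: plain caps at red (362,177), blue (350,205), green (369,225) and yellow (442,202). The white-disc vials are at (401,160) and (430,178). The tray is around (217,245). Next I refine the cap positions by triangulation.

```bash
cat > h.py <<'E'
import numpy as np, cv2
from scipy.spatial.transform import Rotation as R
from station import telemetry, viewer
def ray(n,u,v):
    i=viewer.camera_info(n)
    d=R.from_quat(i['orientation']).apply([(u-i['cx'])/i['fx'],(v-i['cy'])/i['fy'],1]);return i['xyz'],d
def onz(n,u,v,z):
    o,d=ray(n,u,v);return o+d*(z-o[2])/d[2]
def caps(n,im,z=.054):
    h=cv2.cvtColor(im,cv2.COLOR_RGB2HSV);out=[]
    for c,rs in dict(red=[(0,8),(172,180)],yellow=[(22,35)],green=[(50,85)],blue=[(105,128)]).items():
        m=sum(cv2.inRange(h,(a,120,50),(b,255,255)) for a,b in rs)
        k,_,st,ce=cv2.connectedComponentsWithStats(m)
        for j in range(1,k):
            if 25<st[j,4]<900: out.append((c,st[j,4],ce[j].round(1),onz(n,*(st[j,:2]+(st[j,2:4]-1)/2),z).round(4),onz(n,*ce[j],.014).round(4)))
    return out
E
python3 - <<'E'
from h import *
for n in ["scene","side"]:
    print(n)
    for c in caps(n,cv2.imread(f"pics/{n}0.png")[:,:,::-1].copy()):
        if .3<c[3][0]<.75 and abs(c[3][1])<.4: print(*c)
E
```

```text
scene
red 56 [401. 162.] [0.4295 0.2551 0.054 ] [0.3761 0.2826 0.014 ]
red 105 [361.9 176.3] [0.4636 0.1406 0.054 ] [0.4068 0.1628 0.014 ]
red 171 [231.1 229.6] [ 0.5637 -0.181   0.054 ] [ 0.5133 -0.1791  0.014 ]
yellow 139 [442.7 201.9] [0.6114 0.2721 0.054 ] [0.5648 0.3021 0.014 ]
yellow 213 [199.4 258.6] [ 0.6296 -0.2503  0.054 ] [ 0.5847 -0.2532  0.014 ]
green 103 [368.7 223.5] [0.6334 0.0913 0.054 ] [0.5854 0.1119 0.014 ]
green 147 [197.4 235.6] [ 0.5598 -0.2491  0.054 ] [ 0.5109 -0.2511  0.014 ]
blue 61 [429.7 180.3] [0.5244 0.2852 0.054 ] [0.4754 0.3142 0.014 ]
blue 124 [350.1 205.3] [0.5609 0.0767 0.054 ] [0.5109 0.0951 0.014 ]
blue 213 [235.  251.7] [ 0.6321 -0.1829  0.054 ] [ 0.5864 -0.1812  0.014 ]
side
red 77 [204.2 164.5] [0.4302 0.2568 0.054 ] [0.446  0.3133 0.014 ]
red 150 [245.4 185. ] [0.4674 0.1398 0.054 ] [0.488 0.193 0.014]
red 427 [372.3 291.4] [ 0.5047 -0.2014  0.054 ] [ 0.5284 -0.1769  0.014 ]
yellow 118 [278.3 135.4] [0.6152 0.2709 0.054 ] [0.6477 0.333  0.014 ]
yellow 457 [438.6 303. ] [ 0.5698 -0.2713  0.054 ] [ 0.5995 -0.2521  0.014 ]
green 82 [331.8 167.4] [0.6422 0.0976 0.054 ] [0.6766 0.1458 0.014 ]
green 526 [402.5 324.1] [ 0.5027 -0.269   0.054 ] [ 0.5263 -0.2503  0.014 ]
blue 29 [239.4 143.2] [0.5277 0.2925 0.054 ] [0.5516 0.3525 0.014 ]
blue 106 [305.4 182.8] [0.5681 0.0825 0.054 ] [0.5972 0.1297 0.014 ]
blue 357 [407.1 273.2] [ 0.5722 -0.2037  0.054 ] [ 0.6013 -0.1789  0.014 ]
```

>>> jog_arm([
  [[0.83,-0.74,0,0,0,0,0.3],[0.83,-0.74,0,0,0,0,0.3],[0.83,-0.74,0,0,0,0,0.3],[0.83,-0.74,0,0,0,0,0.3],[0.83,-0.74,0,0,0,0,0.3]],
], force=30)

```text
time_s: 1.57
position: [0.3701, 0.4886, 0.2315]
eef_rot: [0.192, 0.981, -0.001, 0.001]
ft_force: [-0.2, 1.4, -1.3]
gripper_width: 0.646
```

>>> jog_arm([
  [[0.83,-0.74,-0.2,0,0,0,0.3],[0.83,-0.74,-0.2,0,0,0,0.3],[0.83,-0.74,-0.2,0,0,0,0.3],[0.83,-0.74,-0.2,0,0,0,0.3],[0.83,-0.74,-0.2,0,0,0,0.3]],
])

```text
time_s: 1.98
position: [0.4975, 0.3738, 0.2]
eef_rot: [0.194, 0.981, -0.002, 0.001]
ft_force: [-0.2, -0.8, -0.6]
gripper_width: 0.649
```

>>> jog_arm([
  [[0.77,-0.685,-0.27,0,0,0,0.3],[0.77,-0.685,-0.27,0,0,0,0.3],[0.77,-0.685,-0.27,0,0,0,0.3],[0.77,-0.685,-0.27,0,0,0,0.3],[0.77,-0.685,-0.27,0,0,0,0.3],[0.77,-0.685,-0.27,0,0,0,0.3],[0.77,-0.685,-0.27,0,0,0,0.3]],
])

```text
time_s: 2.57
position: [0.6128, 0.2716, 0.1595]
eef_rot: [0.194, 0.981, -0.002, 0.001]
ft_force: [-0.4, 0.7, -0.3]
gripper_width: 0.656
```

```bash
cat >> h.py <<'E'
def wrist_on(u,v,z,s):
    i=viewer.camera_info("wrist");T=i['T_tool_cam']
    p=np.array([u-i['cx'],v-i['cy']]);r=np.linalg.norm(p);t=r/i['fx']
    d=np.r_[p/r*np.sin(t),np.cos(t)]
    Q=R.from_quat(s['eef_rot']);o=s['position']+Q.apply(T[:3,3]);d=Q.apply(T[:3,:3]@d)
    return o+d*(z-o[2])/d[2]
def wlook(name,z=.0585,mn=100):
    s=telemetry.get_state();im=viewer.camera("wrist");cv2.imwrite(f"pics/{name}.png",im[:,:,::-1])
    print(s['time_s'],s['position'].round(4))
    h=cv2.cvtColor(im,cv2.COLOR_RGB2HSV)
    for c,rs in dict(red=[(0,8),(172,180)],yellow=[(22,35)],green=[(50,85)],blue=[(105,128)]).items():
        m=sum(cv2.inRange(h,(a,120,50),(b,255,255)) for a,b in rs)
        k,_,st,ce=cv2.connectedComponentsWithStats(m)
        for j in range(1,k):
            if st[j,4]>mn: print(c,st[j],wrist_on(*(st[j,:2]+(st[j,2:4]-1)/2),z,s).round(4))
E
python3 -c "
from h import *
wlook('w1')"
```

```text
2.5667 [0.6128 0.2716 0.1595]
red [199   0  37  19 353] [0.4364 0.2523 0.0585]
red [110  87  30  31 673] [0.4653 0.1401 0.0585]
red [ 22 227  16  27 153] [ 0.5248 -0.1149  0.0585]
yellow [ 304  174   34   37 1008] [0.6103 0.2702 0.0585]
green [156 264  24  23 376] [0.6335 0.0897 0.0585]
blue [276  66  37  36 489] [0.5211 0.2849 0.0585]
blue [111 206  23  27 439] [0.5609 0.0748 0.0585]
blue [ 43 268  17  23 131] [ 0.5857 -0.1179  0.0585]
```

View pics/w1.png

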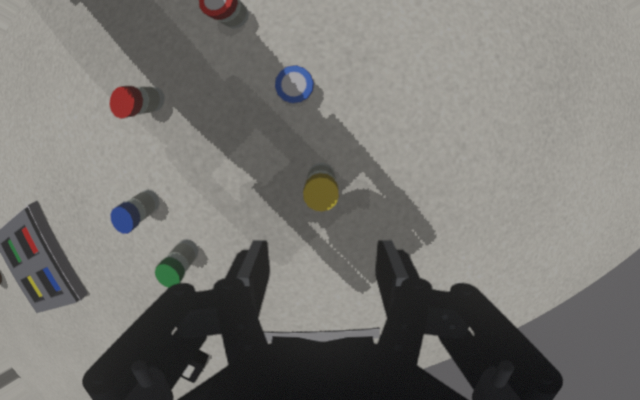

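The wrist view shows the yellow cap at (320,192), midway between the fingers. It agrees with the other views to about 2 mm, so I descend and grip.

>>> jog_arm([
  [[-0.01,-0.01,-0.3,0,0,0,0.3],[-0.01,-0.01,-0.6,0,0,0,0.3],[-0.01,-0.01,-0.82,0,0,0,0.3],[-0.01,-0.01,-0.82,0,0,0,0.3],[-0.01,-0.01,-0.82,0,0,0,-1],[-0.01,-0.01,-0.82,0,0,0,-1],[-0.01,-0.01,-0.82,0,0,0,-1],[-0.01,-0.01,-0.82,0,0,0,-1],[-0.01,-0.01,-0.82,0,0,0,-1],[-0.01,-0.01,-0.82,0,0,0,-1]],
], force=30)

```text
time_s: 3.45
position: [0.613, 0.2714, 0.0402]
eef_rot: [0.194, 0.981, -0.0, 0.004]
ft_force: [-1.5, 0.4, 6.6]
gripper_width: 0.338
```

>>> jog_arm([
  [[0,0,0,0,0,0,-1],[0,0,0,0,0,0,-1],[0,0,0,0,0,0,-1],[0,0,0,0,0,0,-1]],
])

```text
time_s: 3.78
position: [0.6131, 0.2713, 0.0403]
eef_rot: [0.194, 0.981, -0.0, 0.004]
ft_force: [0.1, 0.7, 1.8]
gripper_width: 0.336
```

>>> jog_arm([
  [[0,0,0.2,0,0,0,-1],[0,0,0.4,0,0,0,-1],[0,0,0.6,0,0,0,-1],[0,0,0.8,0,0,0,-1],[0,0,0.8,0,0,0,-1]],
])

```text
time_s: 4.2
position: [0.6166, 0.2726, 0.1683]
eef_rot: [0.194, 0.981, 0.003, 0.009]
ft_force: [1.1, 0.9, 1.2]
gripper_width: 0.338
```

```bash
python3 - <<'E'
from h import *
a=viewer.camera("wrist");b=viewer.camera("side")
cv2.imwrite("pics/g1.png",np.hstack([a[100:400,150:500],cv2.resize(b[0:200,150:400],None,fx=1.5,fy=1.5)])[:,:,::-1])
print(telemetry.get_state()['gripper_width'])
E
```

```text
0.3365032208167908
```

View pics/g1.png

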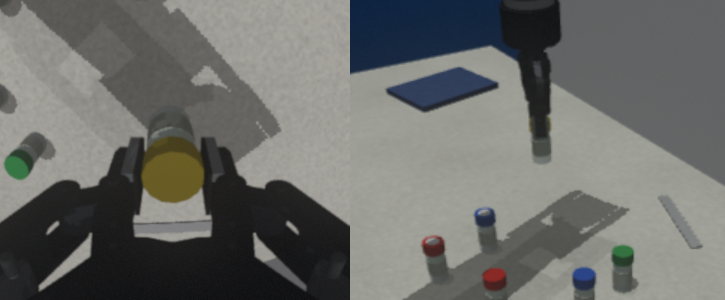

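The vial is held upright in the grip. Next I add a helper that computes the shares, including a tilt correction.

```bash
cat > go.py <<'E'
import sys
from h import *
t=np.array([float(a) for a in sys.argv[1:4]])
s=telemetry.get_state()
d=(t-s['position'])/.15
w=(R.from_quat([.19,.9818,0,0])*R.from_quat(s['eef_rot']).inv()).as_rotvec()/(np.pi/4)
print(s['time_s'],s['position'].round(4),s['gripper_width'].round(3),'d',d.round(3),'w',w.round(3), 'n',np.abs(d).max().round(2))
E
python3 go.py .595 -.253 .15
```

```text
Traceback (most recent call last):
  File "go.py", line 7, in <module>
    print(s['time_s'],s['position'].round(4),s['gripper_width'].round(3),'d',d.round(3),'w',w.round(3), 'n',np.abs(d).max().round(2))
                                             ^^^^^^^^^^^^^^^^^^^^^^^^
AttributeError: 'float' object has no attribute 'round'
```

```bash
sed -i "s/s\['gripper_width'\].round(3)/round(s['gripper_width'],3)/" go.py
python3 go.py .595 -.253 .15
```

```text
4.3 [0.6138 0.2716 0.162 ] 0.337 d [-0.126 -3.497 -0.08 ] w [0.001 0.013 0.01 ] n 3.5
```

>>> jog_arm([
  [[0,-0.15,0,0,0.01,0.01,-1],[0,-0.35,0,0,0.01,0.01,-1],[-0.02,-0.6,0,0,0.01,0.01,-1],[-0.03,-0.8,0,0,0.01,0.01,-1],[-0.03,-0.95,0,0,0.01,0.01,-1]],
])

```text
time_s: 4.72
position: [0.6073, 0.1267, 0.1588]
eef_rot: [0.19, 0.982, -0.001, -0.001]
ft_force: [0.5, -0.7, -0.5]
gripper_width: 0.338
```

>>> jog_arm([
  [[0,-0.2,0,0,0,0,-1],[0,-0.4,0,0,0,0,-1],[-0.02,-0.6,0,0,0,0,-1],[-0.03,-0.8,0,0,0,0,-1],[-0.03,-0.95,0,0,0,0,-1]],
])

```text
time_s: 5.13
position: [0.6007, -0.0178, 0.1557]
eef_rot: [0.191, 0.982, -0.002, -0.004]
ft_force: [0.1, -0.2, -0.7]
gripper_width: 0.336
```

>>> jog_arm([
  [[0,-0.2,0,0,0,0,-1],[0,-0.4,0,0,0,0,-1],[-0.02,-0.6,0,0,0,0,-1],[-0.03,-0.8,0,0,0,0,-1],[-0.03,-0.9,0,0,0,0,-1]],
])

```text
time_s: 5.55
position: [0.5943, -0.1553, 0.1529]
eef_rot: [0.192, 0.981, -0.002, -0.006]
ft_force: [0.1, 0.9, 0.1]
gripper_width: 0.341
```

```bash
python3 go.py .595 -.253 .15
```

```text
5.55 [ 0.5943 -0.1553  0.1529] 0.341 d [ 0.004 -0.651 -0.019] w [ 0.001 -0.016  0.005] n 0.65
```

>>> jog_arm([
  [[0,-0.2,0,0,-0.02,0.01,-1],[0,-0.4,0,0,-0.02,0.01,-1],[0,-0.55,0,0,-0.02,0.01,-1],[0,-0.65,0,0,-0.02,0.01,-1],[0,-0.65,0,0,-0.02,0.01,-1],[0,-0.65,0,0,-0.02,0.01,-1],[0,-0.65,0,0,-0.02,0.01,-1]],
])

```text
time_s: 6.13
position: [0.5941, -0.2516, 0.1519]
eef_rot: [0.188, 0.982, 0.0, 0.001]
ft_force: [1.0, -0.7, -0.7]
gripper_width: 0.335
```

```bash
python3 go.py .595 -.253 .06; python3 -c "
from h import *
wlook('w2',z=.014)"
```

```text
6.1333 [ 0.5941 -0.2516  0.1519] 0.335 d [ 0.006 -0.009 -0.613] w [-0.     0.002 -0.006] n 0.61
6.1333 [ 0.5941 -0.2516  0.1519]
red [ 337   54   61   58 2273] [ 0.5226 -0.1807  0.014 ]
yellow [ 291  154   58   54 1993] [ 0.5919 -0.2539  0.014 ]
yellow [ 291  237   64   65 3243] [ 0.6832 -0.2871  0.014 ]
green [ 264   81   59   58 2103] [ 0.5214 -0.2514  0.014 ]
green [618 107  12  24 222] [0.6553 0.1532 0.014 ]
blue [598  44  16  26 319] [0.5689 0.1329 0.014 ]
blue [ 364  129   55   55 1949] [ 0.5942 -0.1828  0.014 ]
blue [  0 371  31  29 460] [ 0.8479 -1.4286  0.014 ]
```

View pics/w2.png

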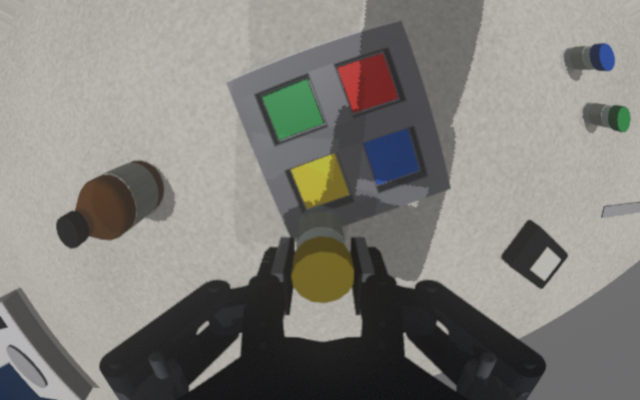

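The wrist view shows the pads where I expected them: green (292,110), red (368,83), blue (392,157) and yellow (320,181). The held yellow vial is over its pocket.

>>> jog_arm([
  [[0,-0.01,-0.15,0,0,0,-1],[0,-0.01,-0.3,0,0,0,-1],[0,-0.01,-0.45,0,0,0,-1],[0,-0.01,-0.58,0,0,0,-1],[0,-0.01,-0.61,0,0,0,-1],[0,-0.01,-0.61,0,0,0,-1],[0,-0.01,-0.61,0,0,0,-1],[0,-0.01,-0.61,0,0,0,-1]],
])

```text
time_s: 6.85
position: [0.5955, -0.253, 0.0627]
eef_rot: [0.187, 0.982, -0.0, 0.003]
ft_force: [0.4, 0.3, 0.1]
gripper_width: 0.339
```

```bash
python3 go.py .594 -.253 .053; python3 - <<'E'
from h import *
b=viewer.camera("side")
cv2.imwrite("pics/s2.png",cv2.resize(b[150:380,280:540],None,fx=2.3,fy=2.3)[:,:,::-1])
E
```

```text
6.85 [ 0.5955 -0.253   0.0627] 0.339 d [-0.01   0.    -0.065] w [ 0.002  0.006 -0.007] n 0.06
```

View pics/s2.png

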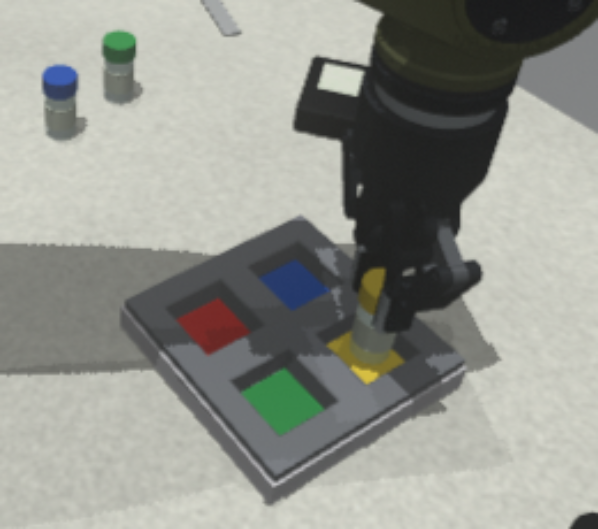

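>>> jog_arm([
  [[-0.01,0,-0.03,0,0.01,-0.01,-1],[-0.01,0,-0.05,0,0.01,-0.01,-1],[-0.01,0,-0.06,0,0.01,-0.01,-1],[-0.01,0,-0.06,0,0.01,-0.01,-1],[-0.01,0,-0.06,0,0.01,-0.01,-1]],
])

```text
time_s: 7.32
position: [0.5944, -0.2534, 0.0543]
eef_rot: [0.191, 0.982, -0.001, -0.001]
ft_force: [-0.4, 0.4, 1.8]
gripper_width: 0.341
```

```bash
python3 go.py .594 -.253 .053
```

```text
7.3167 [ 0.5944 -0.2534  0.0543] 0.341 d [-0.002  0.003 -0.009] w [ 0.003 -0.002  0.003] n 0.01
```

>>> jog_arm([
  [[0,0,-0.01,0,0,0,-1],[0,0,-0.015,0,0,0,-1],[0,0,-0.015,0,0,0,-1]],
])

```text
time_s: 7.57
position: [0.5953, -0.2539, 0.0543]
eef_rot: [0.191, 0.982, -0.001, 0.0]
ft_force: [-2.8, 1.5, 9.6]
gripper_width: 0.336
```

>>> jog_arm([
  [[0,0,0,0,0,0,-0.2],[0,0,0,0,0,0,0.0],[0,0,0,0,0,0,0.1],[0,0,0,0,0,0,0.2],[0,0,0,0,0,0,0.2],[0,0,0,0,0,0,0.2],[0,0,0,0,0,0,0.2]],
])

```text
time_s: 8.15
position: [0.5952, -0.2538, 0.054]
eef_rot: [0.191, 0.982, -0.001, 0.0]
ft_force: [-1.1, -0.5, -0.0]
gripper_width: 0.6
```

>>> jog_arm([
  [[0,0,0.1,0,0,0,0.2],[0,0,0.25,0,0,0,0.2],[0,0,0.5,0,0,0,0.2],[0,0,0.7,0,0,0,0.2],[0,0,0.8,0,0,0,0.2],[0,0,0.8,0,0,0,0.2]],
])

```text
time_s: 8.65
position: [0.5979, -0.2552, 0.1807]
eef_rot: [0.191, 0.982, -0.003, 0.005]
ft_force: [0.5, -1.5, 0.6]
gripper_width: 0.601
```

```bash
python3 go.py .5628 .076 .15; python3 -c "
from h import *
wlook('w3',z=.0725)
b=viewer.camera('side')
cv2.imwrite('pics/s3.png',cv2.resize(b[150:380,280:540],None,fx=2.3,fy=2.3)[:,:,::-1])"
```

```text
8.65 [ 0.5979 -0.2552  0.1807] 0.601 d [-0.234  2.208 -0.204] w [0.009 0.011 0.003] n 2.21
8.65 [ 0.5979 -0.2552  0.1807]
red [ 338   51   55   53 1890] [ 0.5224 -0.1891  0.0725]
yellow [ 296  142   53   63 1915] [ 0.5833 -0.2505  0.0725]
green [ 272   76   53   53 1727] [ 0.5215 -0.2461  0.0725]
green [603  98  12  22 217] [0.6271 0.0755 0.0725]
blue [583  39  15  24 296] [0.559  0.0607 0.0725]
blue [ 363  119   50   51 1663] [ 0.5803 -0.191   0.0725]
blue [   0  335   75   65 1984] [ 0.7413 -0.9967  0.0725]
```

View pics/s3.png

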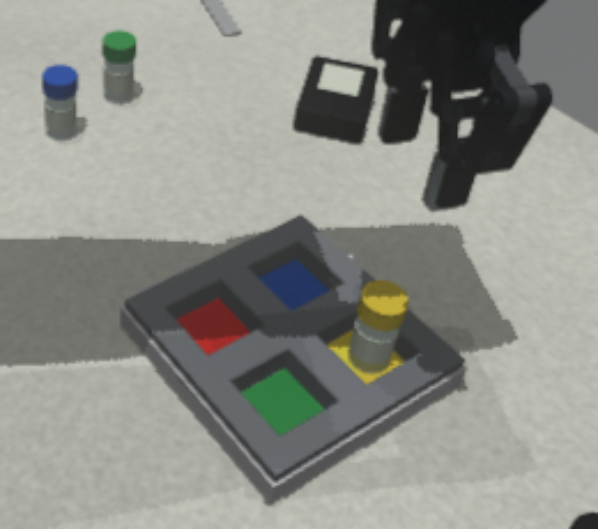

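Yellow stands upright on its pad, at about (375,330) in this crop. Blue is next.

>>> jog_arm([
  [[-0.08,0.25,-0.05,0.01,0.01,0,0.3],[-0.08,0.5,-0.05,0.01,0.01,0,0.3],[-0.08,0.74,-0.05,0.01,0.01,0,0.3],[-0.08,0.74,-0.05,0.01,0.01,0,0.3]],
])

```text
time_s: 9.08
position: [0.581, -0.1373, 0.1632]
eef_rot: [0.189, 0.982, 0.003, -0.008]
ft_force: [0.8, -0.4, 0.5]
gripper_width: 0.648
```

>>> jog_arm([
  [[-0.08,0.25,-0.05,0,0,0,0.3],[-0.08,0.5,-0.05,0,0,0,0.3],[-0.08,0.74,-0.05,0,0,0,0.3],[-0.08,0.74,-0.05,0,0,0,0.3]],
])

```text
time_s: 9.42
position: [0.5667, -0.0211, 0.1525]
eef_rot: [0.187, 0.982, 0.004, -0.011]
ft_force: [-0.2, -0.0, 0.4]
gripper_width: 0.654
```

```bash
python3 go.py .562 .075 .15
```

```text
9.4167 [ 0.5667 -0.0211  0.1525] 0.654 d [-0.032  0.641 -0.016] w [-0.015 -0.024 -0.009] n 0.64
```

>>> jog_arm([
  [[-0.03,0.25,0,-0.015,-0.025,-0.01,0.3],[-0.03,0.5,0,-0.015,-0.025,-0.01,0.3],[-0.03,0.64,0,-0.015,-0.025,-0.01,0.3],[-0.03,0.64,0,-0.015,-0.025,-0.01,0.3],[-0.03,0.64,0,-0.015,-0.025,-0.01,0.3],[-0.03,0.64,0,-0.015,-0.025,-0.01,0.3]],
])

```text
time_s: 9.92
position: [0.5616, 0.074, 0.1509]
eef_rot: [0.191, 0.982, -0.0, -0.001]
ft_force: [-0.5, -1.5, 0.9]
gripper_width: 0.65
```

```bash
python3 go.py .562 .075 .038; python3 -c "
from h import *
wlook('w4')"
```

```text
9.9167 [0.5616 0.074  0.1509] 0.65 d [ 0.003  0.007 -0.753] w [ 0.    -0.003  0.002] n 0.75
9.9167 [0.5616 0.074  0.1509]
red [ 336   34   39   37 1148] [0.4646 0.1387 0.0585]
red [ 96 214  30  38 602] [ 0.5167 -0.139   0.0585]
yellow [ 76 305  22  23 343] [ 0.5993 -0.2738  0.0585]
green [ 67 233  23  30 303] [ 0.5151 -0.2023  0.0585]
green [356 250  20  26 260] [0.6317 0.0862 0.0585]
blue [519  55  25  32 288] [0.5217 0.2854 0.0585]
blue [308 179  35  35 958] [0.5608 0.076  0.0585]
blue [125 269  30  30 487] [ 0.5787 -0.1418  0.0585]
```

>>> jog_arm([
  [[0,0.01,-0.25,0,0,0,0.3],[0,0.01,-0.5,0,0,0,0.3],[0,0.01,-0.7,0,0,0,0.3],[0,0.01,-0.75,0,0,0,0.3],[0,0.01,-0.75,0,0,0,0.3],[0,0.01,-0.75,0,0,0,-1],[0,0.01,-0.75,0,0,0,-1],[0,0.01,-0.75,0,0,0,-1],[0,0.01,-0.75,0,0,0,-1],[0,0.01,-0.75,0,0,0,-1]],
])

```text
time_s: 10.8
position: [0.564, 0.0751, 0.0416]
eef_rot: [0.191, 0.982, 0.0, 0.002]
ft_force: [-0.3, -0.5, 5.6]
gripper_width: 0.339
```

>>> jog_arm([
  [[0,0,0,0,0,0,-1],[0,0,0,0,0,0,-1],[0,0,0,0,0,0,-1],[0,0,0,0,0,0,-1]],
])

```text
time_s: 11.13
position: [0.5639, 0.0752, 0.0416]
eef_rot: [0.191, 0.982, 0.0, 0.002]
ft_force: [0.6, 0.5, 2.4]
gripper_width: 0.338
```

>>> jog_arm([
  [[0,0,0.2,0,0,0,-1],[0,0,0.4,0,0,0,-1],[0,0,0.6,0,0,0,-1],[0,0,0.75,0,0,0,-1],[0,0,0.75,0,0,0,-1]],
])

```text
time_s: 11.55
position: [0.5672, 0.0754, 0.1602]
eef_rot: [0.191, 0.982, 0.001, 0.007]
ft_force: [1.3, 0.2, -0.0]
gripper_width: 0.336
```

```bash
python3 go.py .595 -.1825 .15
```

```text
11.55 [0.5672 0.0754 0.1602] 0.336 d [ 0.186 -1.719 -0.068] w [-0.     0.017  0.002] n 1.72
```

>>> jog_arm([
  [[0.03,-0.15,0,0,0.02,0,-1],[0.05,-0.35,0,0,0.02,0,-1],[0.08,-0.6,0,0,0.02,0,-1],[0.1,-0.8,0,0,0.02,0,-1],[0.1,-0.9,0,0,0.02,0,-1]],
])

```text
time_s: 11.97
position: [0.5817, -0.0624, 0.1589]
eef_rot: [0.192, 0.981, -0.001, -0.002]
ft_force: [-0.6, 1.3, -0.9]
gripper_width: 0.343
```

```bash
python3 go.py .595 -.1825 .15
```

```text
11.9667 [ 0.5817 -0.0624  0.1589] 0.343 d [ 0.089 -0.8   -0.059] w [ 0.001 -0.005  0.005] n 0.8
```

>>> jog_arm([
  [[0.03,-0.2,-0.05,0,0,0,-1],[0.05,-0.4,-0.05,0,0,0,-1],[0.08,-0.6,-0.05,0,0,0,-1],[0.09,-0.75,-0.05,0,0,0,-1],[0.09,-0.8,-0.05,0,0,0,-1],[0.09,-0.8,-0.05,0,0,0,-1],[0.09,-0.8,-0.05,0,0,0,-1],[0.09,-0.8,-0.05,0,0,0,-1]],
])

```text
time_s: 12.63
position: [0.5949, -0.1811, 0.1507]
eef_rot: [0.191, 0.982, -0.0, -0.003]
ft_force: [-1.1, -0.3, -1.1]
gripper_width: 0.34
```

```bash
python3 go.py .595 -.1825 .0605; python3 -c "
from h import *
wlook('w5',z=.014)"
```

```text
12.6333 [ 0.5949 -0.1811  0.1507] 0.34 d [ 0.001 -0.009 -0.601] w [-0.    -0.006  0.004] n 0.6
12.6333 [ 0.5949 -0.1811  0.1507]
red [ 264   81   62   60 2320] [ 0.5225 -0.1794  0.014 ]
yellow [226 183  54  44 883] [ 0.5891 -0.2531  0.014 ]
yellow [ 220  215   37   39 1095] [ 0.6123 -0.282   0.014 ]
green [ 198  113   52   55 1727] [ 0.5206 -0.2518  0.014 ]
green [581 122  16  26 332] [0.6554 0.1384 0.014 ]
blue [ 293  156   58   50 1853] [ 0.5921 -0.1816  0.014 ]
blue [ 291  230   63   64 3169] [ 0.6729 -0.2138  0.014 ]
```

View pics/w5.png

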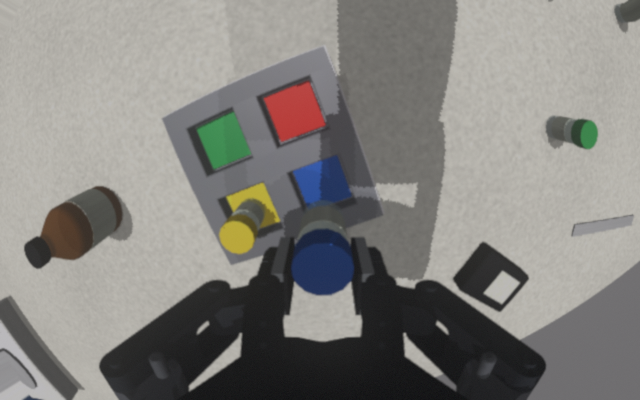

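Blue is held over its pad at (322,182), and the yellow cap at (238,237) is clear of the fingers.

>>> jog_arm([
  [[0,-0.01,-0.15,0,0,0,-1],[0,-0.01,-0.3,0,0,0,-1],[0,-0.01,-0.45,0,0,0,-1],[0,-0.01,-0.56,0,0,0,-1],[0,-0.01,-0.6,0,0,0,-1],[0,-0.01,-0.61,0,0,0,-1],[0,-0.01,-0.61,0,0,0,-1],[0,-0.01,-0.61,0,0,0,-1]],
])

```text
time_s: 13.35
position: [0.596, -0.1825, 0.061]
eef_rot: [0.191, 0.982, -0.001, -0.001]
ft_force: [-0.5, 0.2, -1.1]
gripper_width: 0.338
```

```bash
python3 go.py .595 -.1825 .0545
```

```text
13.35 [ 0.596  -0.1825  0.061 ] 0.338 d [-0.007 -0.    -0.043] w [ 0.001 -0.003  0.002] n 0.04
```

>>> jog_arm([
  [[0,0,-0.015,0,0,0,-1],[0,0,-0.03,0,0,0,-1],[0,0,-0.04,0,0,0,-1],[0,0,-0.045,0,0,0,-1],[0,0,-0.045,0,0,0,-1]],
])

```text
time_s: 13.77
position: [0.5968, -0.1828, 0.0556]
eef_rot: [0.191, 0.982, -0.001, -0.0]
ft_force: [-1.1, 0.8, 5.2]
gripper_width: 0.337
```

>>> jog_arm([
  [[0,0,-0.005,0,0,0,-1],[0,0,-0.01,0,0,0,-1],[0,0,-0.01,0,0,0,-1]],
])

```text
time_s: 14.02
position: [0.5975, -0.183, 0.0557]
eef_rot: [0.191, 0.982, -0.001, 0.0]
ft_force: [-2.9, 1.6, 8.1]
gripper_width: 0.335
```

Contact came at 0.0556, as predicted. Releasing.

>>> jog_arm([
  [[0,0,0,0,0,0,-0.2],[0,0,0,0,0,0,0.0],[0,0,0,0,0,0,0.1],[0,0,0,0,0,0,0.1],[0,0,0,0,0,0,0.1],[0,0,0,0,0,0,0.1]],
])

```text
time_s: 14.52
position: [0.5972, -0.183, 0.0553]
eef_rot: [0.191, 0.982, -0.001, 0.0]
ft_force: [-0.0, 0.4, -0.1]
gripper_width: 0.548
```

>>> jog_arm([
  [[0,0,0.1,0,0,0,0.1],[0,0,0.25,0,0,0,0.1],[0,0,0.5,0,0,0,0.1],[0,0,0.7,0,0,0,0.1],[0,0,0.7,0,0,0,0.1]],
])

```text
time_s: 14.93
position: [0.6013, -0.1845, 0.1688]
eef_rot: [0.191, 0.982, -0.002, 0.007]
ft_force: [1.2, -0.4, 1.2]
gripper_width: 0.552
```

```bash
python3 go.py .634 .0905 .15; python3 -c "
from h import *
b=viewer.camera('side')
cv2.imwrite('pics/s6.png',cv2.resize(b[100:380,200:540],None,fx=2,fy=2)[:,:,::-1])"
```

```text
14.9333 [ 0.6013 -0.1845  0.1688] 0.552 d [ 0.218  1.833 -0.125] w [0.008 0.015 0.002] n 1.83
```

View pics/s6.png

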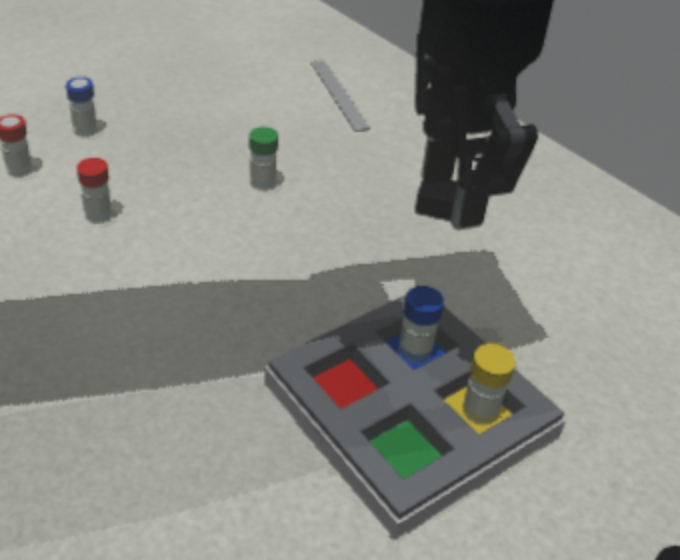

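Blue and yellow both stand on their pads, at crop (420,330) and (485,385). Green is next.

>>> jog_arm([
  [[0.05,0.25,-0.03,0.01,0.015,0,0.3],[0.08,0.5,-0.06,0.01,0.015,0,0.3],[0.11,0.75,-0.06,0.01,0.015,0,0.3],[0.11,0.9,-0.06,0.01,0.015,0,0.3],[0.11,0.92,-0.06,0.01,0.015,0,0.3]],
])

```text
time_s: 15.4
position: [0.6155, -0.0422, 0.1548]
eef_rot: [0.189, 0.982, 0.002, -0.004]
ft_force: [-0.1, -0.4, -0.1]
gripper_width: 0.647
```

```bash
python3 go.py .634 .0905 .15
```

```text
15.4 [ 0.6155 -0.0422  0.1548] 0.647 d [ 0.123  0.884 -0.032] w [-0.006 -0.008 -0.003] n 0.88
```

>>> jog_arm([
  [[0.04,0.25,-0.03,-0.01,-0.01,0,0.3],[0.08,0.5,-0.03,-0.01,-0.01,0,0.3],[0.12,0.75,-0.03,-0.01,-0.01,0,0.3],[0.12,0.88,-0.03,-0.01,-0.01,0,0.3],[0.12,0.88,-0.03,-0.01,-0.01,0,0.3],[0.12,0.88,-0.03,-0.01,-0.01,0,0.3],[0.12,0.88,-0.03,-0.01,-0.01,0,0.3]],
])

```text
time_s: 15.98
position: [0.6332, 0.0887, 0.1494]
eef_rot: [0.189, 0.982, -0.002, 0.0]
ft_force: [-0.2, 0.2, 1.2]
gripper_width: 0.649
```

```bash
python3 go.py .634 .0905 .038;  python3 -c "
from h import *
wlook('w7')"
```

```text
15.9833 [0.6332 0.0887 0.1494] 0.649 d [ 0.006  0.012 -0.742] w [ 0.005  0.    -0.002] n 0.74
15.9833 [0.6332 0.0887 0.1494]
red [ 64 164  26  40 551] [ 0.528  -0.1367  0.0585]
yellow [ 40 258  19  25 306] [ 0.5958 -0.2752  0.0585]
green [ 39 188  19  32 274] [ 0.5269 -0.2002  0.0585]
blue [483   0  26  11 142] [0.5306 0.2824 0.0585]
blue [ 88 218  17  13 121] [ 0.5743 -0.1377  0.0585]
blue [ 66 243  19  28 344] [ 0.5952 -0.2022  0.0585]
```

View pics/w7.png

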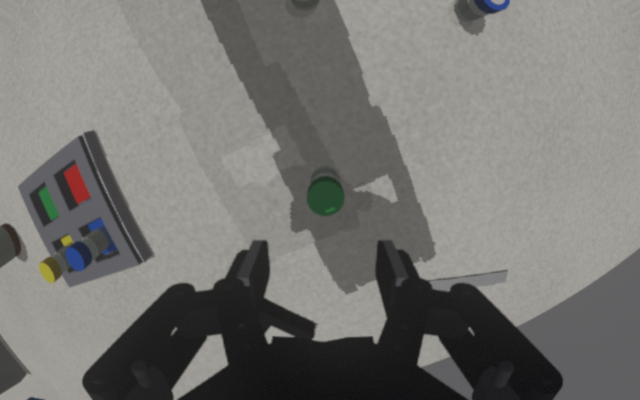

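```bash
python3 - <<'E'
from h import *
im=cv2.imread("pics/w7.png");h=cv2.cvtColor(im,cv2.COLOR_BGR2HSV)
m=cv2.inRange(h,(45,90,15),(90,255,255));k,_,st,ce=cv2.connectedComponentsWithStats(m)
for j in range(1,k):
    if st[j,4]>150: print(st[j],wrist_on(*(st[j,:2]+(st[j,2:4]-1)/2),.0585,telemetry.get_state()).round(4))
E
```

```text
[308 178  35  37 999] [0.6322 0.0903 0.0585]
[ 38 187  21  33 317] [ 0.5263 -0.2002  0.0585]
```

The green cap, in shadow at (325,196), is centred between the fingers.

>>> jog_arm([
  [[-0.01,0.01,-0.25,0,0,0,0.3],[-0.01,0.01,-0.5,0,0,0,0.3],[-0.01,0.01,-0.7,0,0,0,0.3],[-0.01,0.01,-0.74,0,0,0,0.3],[-0.01,0.01,-0.74,0,0,0,0.3],[-0.01,0.01,-0.74,0,0,0,-1],[-0.01,0.01,-0.74,0,0,0,-1],[-0.01,0.01,-0.74,0,0,0,-1],[-0.01,0.01,-0.74,0,0,0,-1],[-0.01,0.01,-0.74,0,0,0,-1]],
])

```text
time_s: 16.87
position: [0.634, 0.0898, 0.0417]
eef_rot: [0.19, 0.982, -0.001, 0.003]
ft_force: [-0.0, -1.1, 5.8]
gripper_width: 0.334
```

>>> jog_arm([
  [[0,0,0,0,0,0,-1],[0,0,0,0,0,0,-1],[0,0,0,0,0,0,-1],[0,0,0,0,0,0,-1]],
])

```text
time_s: 17.2
position: [0.634, 0.0899, 0.0418]
eef_rot: [0.189, 0.982, -0.001, 0.003]
ft_force: [-0.6, -0.5, 1.2]
gripper_width: 0.334
```

>>> jog_arm([
  [[0,0,0.2,0,0,0,-1],[0,0,0.4,0,0,0,-1],[0,0,0.6,0,0,0,-1],[0,0,0.8,0,0,0,-1],[0,0,0.8,0,0,0,-1]],
])

```text
time_s: 17.62
position: [0.6377, 0.0903, 0.1696]
eef_rot: [0.189, 0.982, 0.0, 0.009]
ft_force: [0.9, 0.0, 0.1]
gripper_width: 0.34
```

```bash
python3 go.py .5215 -.252 .165
```

```text
17.6167 [0.6377 0.0903 0.1696] 0.34 d [-0.775 -2.282 -0.031] w [ 0.004  0.022 -0.002] n 2.28
```

>>> jog_arm([
  [[-0.08,-0.15,0,0,0.02,0,-1],[-0.16,-0.35,0,0,0.02,0,-1],[-0.24,-0.55,0,0,0.02,0,-1],[-0.3,-0.75,0,0,0.02,0,-1],[-0.35,-0.8,0,0,0.02,0,-1]],
])

```text
time_s: 18.03
position: [0.584, -0.0328, 0.1687]
eef_rot: [0.191, 0.982, -0.002, 0.001]
ft_force: [-0.1, -0.3, -1.1]
gripper_width: 0.337
```

>>> jog_arm([
  [[-0.08,-0.2,0,0,0,0,-1],[-0.16,-0.4,0,0,0,0,-1],[-0.22,-0.6,0,0,0,0,-1],[-0.26,-0.75,0,0,0,0,-1],[-0.26,-0.8,0,0,0,0,-1]],
])

```text
time_s: 18.45
position: [0.5436, -0.1549, 0.1678]
eef_rot: [0.192, 0.981, -0.002, -0.0]
ft_force: [0.7, 0.7, -1.2]
gripper_width: 0.336
```

```bash
python3 go.py .5215 -.252 .16
```

```text
18.45 [ 0.5436 -0.1549  0.1678] 0.336 d [-0.147 -0.648 -0.052] w [ 0.006 -0.001  0.005] n 0.65
```

>>> jog_arm([
  [[-0.04,-0.2,-0.05,0,0,0,-1],[-0.08,-0.4,-0.05,0,0,0,-1],[-0.12,-0.55,-0.05,0,0,0,-1],[-0.15,-0.65,-0.05,0,0,0,-1],[-0.15,-0.65,-0.05,0,0,0,-1],[-0.15,-0.65,-0.05,0,0,0,-1],[-0.15,-0.65,-0.05,0,0,0,-1]],
])

```text
time_s: 19.03
position: [0.5214, -0.2512, 0.1599]
eef_rot: [0.192, 0.981, -0.002, -0.0]
ft_force: [-0.3, -0.1, -0.6]
gripper_width: 0.337
```

```bash
python3 go.py .5215 -.252 .0605; python3 -c "
from h import *
wlook('w8',z=.014)"
```

```text
19.0333 [ 0.5214 -0.2512  0.1599] 0.337 d [ 0.001 -0.005 -0.663] w [ 0.005 -0.002  0.005] n 0.66
19.0333 [ 0.5214 -0.2512  0.1599]
red [611  15  20  24 290] [0.4669 0.1977 0.014 ]
red [ 366  128   53   54 1883] [ 0.5227 -0.1806  0.014 ]
yellow [346 222  24  26 258] [ 0.5891 -0.2405  0.014 ]
green [ 296  153   53   51 1724] [ 0.5194 -0.2518  0.014 ]
green [ 293  246   60   50 2171] [ 0.6162 -0.2906  0.014 ]
blue [389 199  44  44 581] [ 0.5959 -0.1836  0.014 ]
blue [411 226  33  35 850] [ 0.6292 -0.1733  0.014 ]
blue [   0  351   45   49 1111] [ 0.7249 -1.2873  0.014 ]
```

View pics/w8.png

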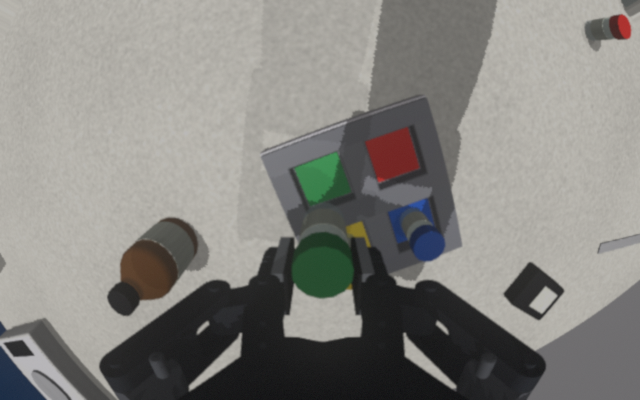

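Green is over its pad at (322,178), and the fingers are clear of yellow and blue. Descending.

>>> jog_arm([
  [[0,0,-0.15,0,0,0,-1],[0,0,-0.3,0,0,0,-1],[0,0,-0.45,0,0,0,-1],[0,0,-0.6,0,0,0,-1],[0,0,-0.65,0,0,0,-1],[0,0,-0.66,0,0,0,-1],[0,0,-0.66,0,0,0,-1],[0,0,-0.66,0,0,0,-1]],
])

```text
time_s: 19.75
position: [0.5226, -0.2512, 0.0626]
eef_rot: [0.191, 0.982, -0.002, 0.001]
ft_force: [-0.1, -0.0, -0.9]
gripper_width: 0.334
```

```bash
python3 go.py .5215 -.252 .0548
```

```text
19.75 [ 0.5226 -0.2512  0.0626] 0.334 d [-0.007 -0.005 -0.052] w [0.006 0.001 0.003] n 0.05
```

>>> jog_arm([
  [[-0.01,0,-0.02,0,0,0,-1],[-0.01,0,-0.035,0,0,0,-1],[-0.01,0,-0.045,0,0,0,-1],[-0.01,0,-0.05,0,0,0,-1],[-0.01,0,-0.05,0,0,0,-1]],
])

```text
time_s: 20.17
position: [0.5215, -0.2515, 0.0558]
eef_rot: [0.191, 0.982, -0.002, 0.001]
ft_force: [-1.7, 1.3, 2.7]
gripper_width: 0.337
```

>>> jog_arm([
  [[0,0,-0.005,0,0,0,-1],[0,0,-0.01,0,0,0,-1],[0,0,-0.01,0,0,0,-1]],
])

```text
time_s: 20.42
position: [0.5222, -0.2518, 0.0558]
eef_rot: [0.191, 0.982, -0.003, 0.002]
ft_force: [-2.9, 2.3, 8.8]
gripper_width: 0.336
```

>>> jog_arm([
  [[0,0,0,0,0,0,-0.2],[0,0,0,0,0,0,0.0],[0,0,0,0,0,0,0.1],[0,0,0,0,0,0,0.1],[0,0,0,0,0,0,0.1],[0,0,0,0,0,0,0.1]],
])

```text
time_s: 20.92
position: [0.522, -0.2517, 0.0554]
eef_rot: [0.191, 0.982, -0.003, 0.002]
ft_force: [-0.1, 0.0, 0.0]
gripper_width: 0.549
```

>>> jog_arm([
  [[0,0,0.1,0,0,0,0.1],[0,0,0.25,0,0,0,0.1],[0,0,0.5,0,0,0,0.1],[0,0,0.7,0,0,0,0.1],[0,0,0.7,0,0,0,0.1]],
])

```text
time_s: 21.33
position: [0.5257, -0.2539, 0.1686]
eef_rot: [0.191, 0.981, -0.005, 0.008]
ft_force: [0.8, -0.7, 1.2]
gripper_width: 0.55
```

```bash
python3 go.py .4665 .139 .15; python3 -c "
from h import *
b=viewer.camera('side')
cv2.imwrite('pics/s9.png',cv2.resize(b[100:380,200:540],None,fx=2,fy=2)[:,:,::-1])"
```

```text
21.3333 [ 0.5257 -0.2539  0.1686] 0.55 d [-0.395  2.619 -0.124] w [0.016 0.017 0.003] n 2.62
```

View pics/s9.png

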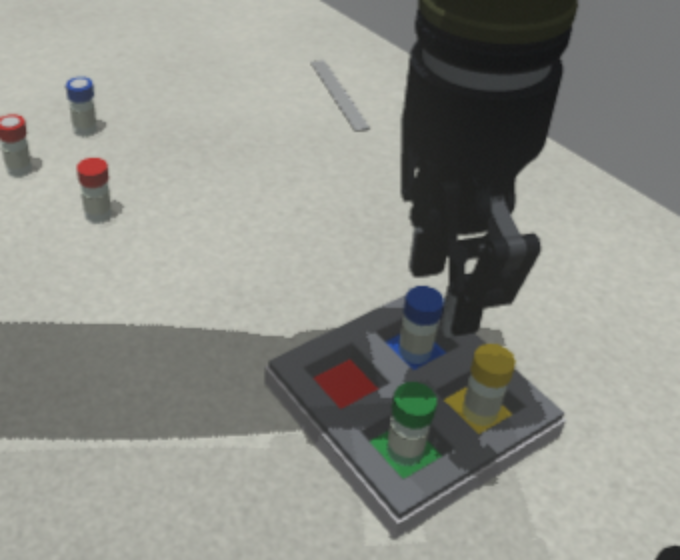

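Three vials are standing, with green at crop (410,425). Red (plain, at (93,190)) is next.

>>> jog_arm([
  [[-0.04,0.25,0,0.015,0.015,0,0.3],[-0.08,0.5,-0.02,0.015,0.015,0,0.3],[-0.12,0.75,-0.04,0.015,0.015,0,0.3],[-0.13,0.9,-0.04,0.015,0.015,0,0.3]],
])

```text
time_s: 21.72
position: [0.5028, -0.1153, 0.1571]
eef_rot: [0.191, 0.982, 0.001, -0.003]
ft_force: [0.1, -0.1, 0.3]
gripper_width: 0.651
```

>>> jog_arm([
  [[-0.04,0.25,0,0,0,0,0.3],[-0.08,0.5,0,0,0,0,0.3],[-0.12,0.75,0,0,0,0,0.3],[-0.13,0.9,0,0,0,0,0.3]],
])

```text
time_s: 22.05
position: [0.4813, 0.0226, 0.1554]
eef_rot: [0.19, 0.982, 0.002, -0.004]
ft_force: [0.7, -0.4, -0.5]
gripper_width: 0.652
```

```bash
python3 go.py .4665 .139 .15
```

```text
22.05 [0.4813 0.0226 0.1554] 0.652 d [-0.099  0.776 -0.036] w [-0.006 -0.01   0.   ] n 0.78
```

>>> jog_arm([
  [[-0.03,0.25,-0.03,-0.01,-0.01,0,0.3],[-0.06,0.5,-0.03,-0.01,-0.01,0,0.3],[-0.1,0.7,-0.03,-0.01,-0.01,0,0.3],[-0.1,0.78,-0.03,-0.01,-0.01,0,0.3],[-0.1,0.78,-0.03,-0.01,-0.01,0,0.3],[-0.1,0.78,-0.03,-0.01,-0.01,0,0.3],[-0.1,0.78,-0.03,-0.01,-0.01,0,0.3]],
])

```text
time_s: 22.63
position: [0.4663, 0.1386, 0.1504]
eef_rot: [0.191, 0.982, -0.002, -0.0]
ft_force: [0.1, -0.2, 0.3]
gripper_width: 0.65
```

```bash
sed -i 's/(a,120,50)/(a,110,25)/' h.py; python3 go.py .4665 .139 .038;  python3 -c "
from h import *
wlook('w10')"
```

```text
22.6333 [0.4663 0.1386 0.1504] 0.65 d [ 0.001  0.003 -0.749] w [ 0.005 -0.001  0.002] n 0.75
22.6333 [0.4663 0.1386 0.1504]
red [423  85  38  36 578] [0.428  0.2537 0.0585]
red [ 305  176   36   38 1083] [0.4635 0.139  0.0585]
red [108 294  26  25 313] [ 0.5031 -0.1301  0.0585]
green [ 67 328  15  16 126] [ 0.5306 -0.2803  0.0585]
blue [486 179  27  31 326] [0.522  0.2855 0.0585]
```

View pics/w10.png

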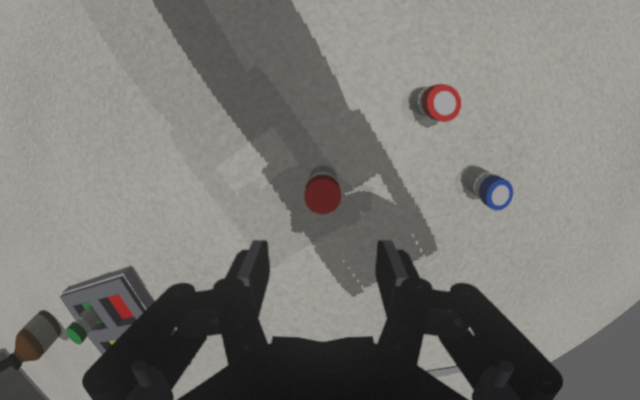

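The plain red cap is centred at (323,195). The spent vials at (441,102) and (497,193) are well clear.

>>> jog_arm([
  [[-0.01,0,-0.25,0,0,0,0.3],[-0.01,0,-0.5,0,0,0,0.3],[-0.01,0,-0.7,0,0,0,0.3],[-0.01,0,-0.75,0,0,0,0.3],[-0.01,0,-0.75,0,0,0,0.3],[-0.01,0,-0.75,0,0,0,-1],[-0.01,0,-0.75,0,0,0,-1],[-0.01,0,-0.75,0,0,0,-1],[-0.01,0,-0.75,0,0,0,-1],[-0.01,0,-0.75,0,0,0,-1]],
])

```text
time_s: 23.52
position: [0.4671, 0.1386, 0.0406]
eef_rot: [0.191, 0.982, -0.001, 0.002]
ft_force: [-0.4, -1.3, 7.0]
gripper_width: 0.339
```

>>> jog_arm([
  [[0,0,0,0,0,0,-1],[0,0,0,0,0,0,-1],[0,0,0,0,0,0,-1],[0,0,0,0,0,0,-1]],
])

```text
time_s: 23.85
position: [0.467, 0.1387, 0.0406]
eef_rot: [0.191, 0.982, -0.001, 0.002]
ft_force: [-0.0, -0.3, 0.8]
gripper_width: 0.334
```

>>> jog_arm([
  [[0,0,0.2,0,0,0,-1],[0,0,0.4,0,0,0,-1],[0,0,0.6,0,0,0,-1],[0,0,0.8,0,0,0,-1],[0,0,0.8,0,0,0,-1]],
])

```text
time_s: 24.27
position: [0.4707, 0.1395, 0.1676]
eef_rot: [0.191, 0.982, 0.001, 0.008]
ft_force: [1.5, 1.0, 0.5]
gripper_width: 0.331
```

```bash
python3 go.py .523 -.181 .16
```

```text
24.2667 [0.4707 0.1395 0.1676] 0.331 d [ 0.349 -2.136 -0.051] w [0.001 0.019 0.002] n 2.14
```

>>> jog_arm([
  [[0.03,-0.15,0,0,0.02,0,-1],[0.06,-0.35,0,0,0.02,0,-1],[0.09,-0.55,0,0,0.02,0,-1],[0.12,-0.7,0,0,0.02,0,-1],[0.12,-0.75,0,0,0.02,0,-1]],
])

```text
time_s: 24.68
position: [0.4887, 0.0246, 0.1668]
eef_rot: [0.192, 0.981, -0.001, -0.0]
ft_force: [0.4, 0.4, -0.2]
gripper_width: 0.335
```

>>> jog_arm([
  [[0.03,-0.2,0,0,0,0,-1],[0.06,-0.4,0,0,0,0,-1],[0.09,-0.55,0,0,0,0,-1],[0.12,-0.7,0,0,0,0,-1],[0.12,-0.75,0,0,0,0,-1]],
])

```text
time_s: 25.1
position: [0.5069, -0.0896, 0.1663]
eef_rot: [0.193, 0.981, -0.001, -0.001]
ft_force: [-1.0, 0.1, -0.4]
gripper_width: 0.338
```

```bash
python3 go.py .523 -.181 .16
```

```text
25.1 [ 0.5069 -0.0896  0.1663] 0.338 d [ 0.108 -0.609 -0.042] w [ 0.003 -0.002  0.008] n 0.61
```

>>> jog_arm([
  [[0.03,-0.2,-0.04,0,0,0.01,-1],[0.07,-0.4,-0.04,0,0,0.01,-1],[0.1,-0.55,-0.04,0,0,0.01,-1],[0.11,-0.61,-0.04,0,0,0.01,-1],[0.11,-0.61,-0.04,0,0,0.01,-1],[0.11,-0.61,-0.04,0,0,0.01,-1],[0.11,-0.61,-0.04,0,0,0.01,-1]],
])

```text
time_s: 25.68
position: [0.5231, -0.1797, 0.1599]
eef_rot: [0.188, 0.982, -0.001, -0.001]
ft_force: [-0.1, 0.5, -0.5]
gripper_width: 0.339
```

```bash
python3 go.py .523 -.181 .06; python3 -c "
from h import *
wlook('w11',z=.014)"
```

```text
25.6833 [ 0.5231 -0.1797  0.1599] 0.339 d [-0.    -0.009 -0.666] w [ 0.001 -0.003 -0.004] n 0.67
25.6833 [ 0.5231 -0.1797  0.1599]
red [ 294  153   57   51 1885] [ 0.5208 -0.1799  0.014 ]
red [ 290  231   65   65 3341] [ 0.6086 -0.2149  0.014 ]
green [230 180  51  41 647] [ 0.517  -0.2507  0.014 ]
green [226 212  34  33 842] [ 0.54   -0.2771  0.014 ]
blue [346 223  24  24 212] [ 0.5905 -0.1681  0.014 ]
blue [  0 382  36  18 394] [ 0.8131 -1.4277  0.014 ]
```

View pics/w11.png

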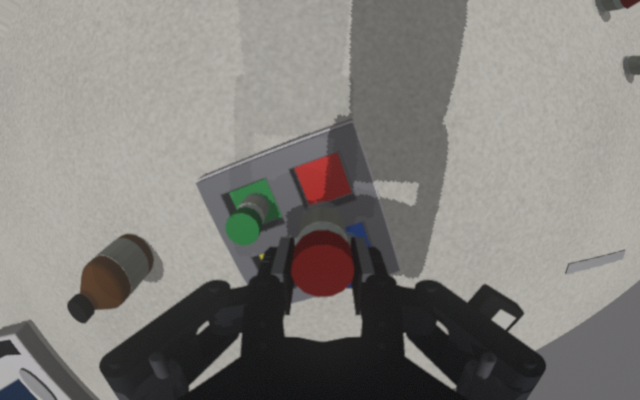

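Red is over its pad at (322,178), and the green vial at (243,225) is clear of the fingers.

>>> jog_arm([
  [[0,0,-0.15,0,0,0,-1],[0,-0.01,-0.3,0,0,0,-1],[0,-0.01,-0.45,0,0,0,-1],[0,-0.01,-0.6,0,0,0,-1],[0,-0.01,-0.65,0,0,0,-1],[0,-0.01,-0.66,0,0,0,-1],[0,-0.01,-0.66,0,0,0,-1],[0,-0.01,-0.66,0,0,0,-1]],
])

```text
time_s: 26.4
position: [0.5242, -0.1812, 0.0626]
eef_rot: [0.188, 0.982, -0.001, 0.0]
ft_force: [-0.8, -0.7, 0.1]
gripper_width: 0.335
```

```bash
python3 go.py .5225 -.181 .0538
```

```text
26.4 [ 0.5242 -0.1812  0.0626] 0.335 d [-0.011  0.001 -0.059] w [ 0.003 -0.    -0.005] n 0.06
```

>>> jog_arm([
  [[-0.01,0,-0.02,0,0,0,-1],[-0.01,0,-0.035,0,0,0,-1],[-0.01,0,-0.05,0,0,0,-1],[-0.01,0,-0.055,0,0,0,-1],[-0.01,0,-0.055,0,0,0,-1]],
])

```text
time_s: 26.82
position: [0.5229, -0.1814, 0.0547]
eef_rot: [0.188, 0.982, -0.001, 0.0]
ft_force: [-0.1, -0.6, 0.8]
gripper_width: 0.339
```

>>> jog_arm([
  [[0,0,-0.005,0,0,0,-1],[0,0,-0.01,0,0,0,-1],[0,0,-0.01,0,0,0,-1]],
])

```text
time_s: 27.07
position: [0.5237, -0.1817, 0.0547]
eef_rot: [0.188, 0.982, -0.001, 0.001]
ft_force: [-2.7, 0.8, 7.3]
gripper_width: 0.34
```

>>> jog_arm([
  [[0,0,0,0,0,0,-0.2],[0,0,0,0,0,0,0.0],[0,0,0,0,0,0,0.1],[0,0,0,0,0,0,0.1],[0,0,0,0,0,0,0.1],[0,0,0,0,0,0,0.1]],
])

```text
time_s: 27.57
position: [0.5234, -0.1816, 0.0543]
eef_rot: [0.188, 0.982, -0.001, 0.001]
ft_force: [1.0, 0.4, 1.2]
gripper_width: 0.554
```

>>> jog_arm([
  [[0,0,0.1,0,0,0,0.1],[0,0,0.25,0,0,0,0.1],[0,0,0.5,0,0,0,0.1],[0,0,0.75,0,0,0,0.1],[0,0,0.95,0,0,0,0.1]],
])

```text
time_s: 27.98
position: [0.5238, -0.1817, 0.1995]
eef_rot: [0.188, 0.982, -0.001, 0.002]
ft_force: [1.3, -0.3, 0.7]
gripper_width: 0.552
```

>>> jog_arm([
  [[-0.2,0.2,0,0,0,0,0.1],[-0.4,0.4,0.1,0,0,0,0.1],[-0.5,0.6,0.1,0,0,0,0.1],[-0.5,0.8,0.1,0,0,0,0.1],[-0.5,0.8,0.1,0,0,0,0.1],[-0.5,0.8,0.1,0,0,0,0.1]],
])

```text
time_s: 28.48
position: [0.4486, -0.0607, 0.2147]
eef_rot: [0.187, 0.982, -0.002, 0.002]
ft_force: [0.6, -1.1, -0.0]
gripper_width: 0.551
```

```bash
python3 - <<'E'
from h import *
from station import landmark_of
for n in ["scene","side"]:
    im=viewer.camera(n)
    cr=im[100:380,200:540] if n=="side" else im[140:300,160:460]
    cv2.imwrite(f"pics/end_{n}.png",cv2.resize(cr,None,fx=2,fy=2)[:,:,::-1])
    for o in "vial_red vial_yellow vial_green vial_blue spent_red spent_blue".split():
        print(n,o,[(np.round(d['xyz'],3),round(float(d['conf']),2)) for d in landmark_of(n,o)][:2])
E
```

```text
scene vial_red [(array([ 0.524, -0.181,  0.014]), 0.73)]
scene vial_yellow [(array([ 0.595, -0.253,  0.016]), 0.97), (array([0.431, 0.256, 0.002]), 0.47)]
scene vial_green [(array([ 0.522, -0.245,  0.012]), 0.7)]
scene vial_blue [(array([ 0.593, -0.189,  0.012]), 0.97)]
scene spent_red [(array([0.433, 0.252, 0.003]), 0.65)]
scene spent_blue [(array([ 0.521,  0.282, -0.   ]), 0.8), (array([ 0.525, -0.25 ,  0.008]), 0.74)]
side vial_red [(array([ 0.522, -0.178,  0.013]), 0.93), (array([ 0.522, -0.254,  0.013]), 0.47)]
side vial_yellow [(array([ 0.593, -0.257,  0.014]), 0.91)]
side vial_green [(array([ 0.522, -0.249,  0.019]), 0.72), (array([ 0.597, -0.183,  0.015]), 0.25)]
side vial_blue [(array([ 0.597, -0.184,  0.015]), 0.91), (array([ 0.521, -0.253,  0.012]), 0.5)]
side spent_red [(array([0.431, 0.254, 0.002]), 0.78)]
side spent_blue [(array([ 0.522,  0.282, -0.   ]), 0.94)]
```

View pics/end_scene.png

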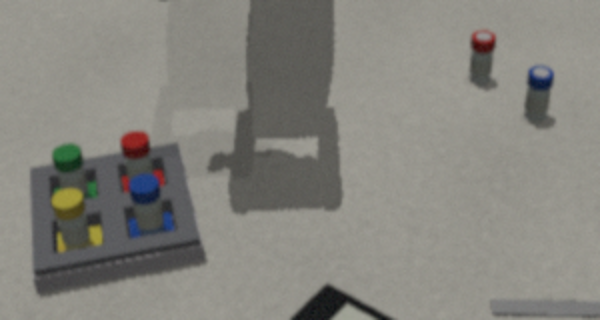

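View pics/end_side.png

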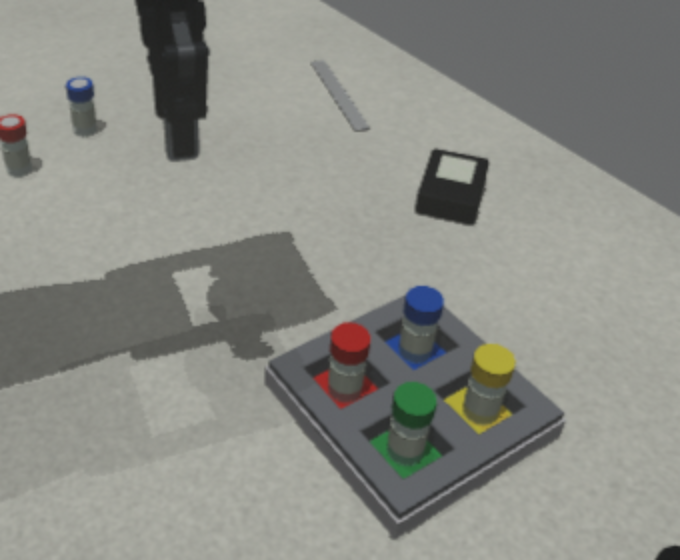

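All four plain-capped vials stand on their own colours, at (348,365), (422,325), (487,385) and (410,425) in the side crop. The spent vials have not moved and the arm is clear.

```bash
python3 -c "
from station import order
print(order.finish_job())"
```

```text
the job is handed in; nothing more can be done
None
```

I placed the yellow, blue, green and red vials one at a time on the pads of their own colours. I lowered each one to light contact (under 10 N) before releasing it, and handed the job in at about 29 s of the 104 s allowed.

- **Placement:** the last pictures from both fixed cameras show all four vials upright on the right pads. The detected positions are within about 7 mm of the pad centres, against 15 mm allowed, and at pad height.
- **Spent vials:** both still stand where they started. The difference from the start is about the measuring error of 4 mm.
- **Arm:** it is clear of everything.
- **Checks that disagreed:**
  - In the final pictures the networks gave a few false second hits with low to middling confidence, such as "spent_blue" at the green pocket. The pictures contradict them.
  - The side camera put vial_green at a height of 19 mm, while the scene camera put it at 12 mm. The measured contact height when I set it down matched the pad.

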